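# Seat a slide carrier in the tilted stage and hold it pressed

## Robot

A 7-joint arm with a two-finger parallel gripper is mounted at the origin on the work surface. World frame = base frame: x ahead of the robot, y to its left, z up, the work surface at z = 0. Lengths are in m, angles in rad, forces in N, time in s.
With the tool pointing down it reaches from about 0.425 to 0.825 m from the base axis. Payload 3.6 kg.
Tool frame: the origin (TCP) lies where the fingers leave the gripper's body, on its centre line; the fingertips stand 73 mm ahead of it and the grasp point (between the pads) lies 54 mm ahead of it; x points along the fingers, y is the direction in which the jaws open and shut, and the axes are right-handed (so a half turn about x gives the same grasp; the last joint's range is limited). The gripper opens to 85 mm and grips with 20 to 120 N. Pads are 22 mm wide; open, the fingers measure 114 mm over their backs; the gripper's body (76 mm by 85 mm) begins 54 mm behind the grasp point. The pads swing forward as they close: fully open they stand 13 mm farther back than shut.
Start: joints at [-1.302, 0.615, -0.013, 1.423, 0.008, 1.103, -0.04], TCP at [0.189, 0.622, 0.304] pointing down, gripper open.
Joint ranges: [-3.12, 3.12], [-0.3, 2.06], [-1.34, 1.32], [0.26, 2.42], [-1.36, 4.5], [0.01, 1.98], [-2.84, 2.84]. Speed limits (rad/s): [2.79, 2.79, 3.14, 3.14, 3.14, 3.14, 3.14].

## Interface

Orientations are given as a unit quaternion [x, y, z, w].
In Python, from station import arm, snapshot, camera_info, ticket gives the robot as it stands. Calls block until the motion is done:
- arm.movep(position, orientation): joint-space move of the TCP to a pose.
- arm.line_to(position, velocity=0.15, ori=None): straight line of the TCP; ori=None keeps the orientation; velocity is the mean speed in m/s.
- arm.move_j(angles): joint-space move.
- arm.move_gripper(opening, effort=None): opening from 0.0 (shut) to 1.0 (fully open); effort is the grip in N (None keeps the last); returns when the fingers have stopped.
- arm.pause(seconds).
- arm.ik(position, orientation): joint angles nearest the present ones, or None.
- snapshot(name): name is "scene" or "top" or "wrist"; returns the picture (400x640x3 uint8, blue, green, red); there is no depth.
- camera_info(name): a dict with "fx", "fy", "cx", "cy" (pixels), "R" (3x3) and "t" (3): a world point X has camera coordinates R X + t; the wrist camera has in their place "T_tool_cam" (4x4, takes a point from camera to tool coordinates, whose origin is the TCP and whose axes are the tool frame's). Camera axes: x right, y down, z forward; pixel columns grow to the right and rows downward; lengths in m; the calibration is good to about 2 mm. A picture is of the moment at which its call begins: read the wrist's pose just before it. camera_info takes no time and is no camera call.
A pose or a line that the arm cannot do raises arm.MotionError and nothing moves.
- ticket.finish_job(): hands the job in, once; it reports no verdict.
Readings, each from a call of its own:
- arm.read_time(): time.
- arm.read_joint_positions(): joint angles.
- arm.read_dq(): joint speeds.
- arm.read_effort(): joint torques, N m.
- arm.read_tool_pos(): TCP position.
- arm.read_eef_rot(): TCP orientation.
- arm.read_ft_force(): force on the tool from outside, world axes, zero at the start.
- arm.read_wrist_torque(): the same for the moment, N m.
- arm.read_opening(): opening from 0.0 (shut) to 1.0 (fully open).
Only numpy, scipy, OpenCV 4.12 (cv2) and the standard library are available. Lean on these libraries where they do the work, as an engineer would, in place of code of your own. Each camera call takes 0.05 s, during which the arm holds its last target.

## Task

Take the slide carrier by its grip block, lay it flat on the upper, open part of the sloped stage plate, and slide it down the slope, flat on the plate, into the channel until it is home against the end stop. Keep hold of it and press it squarely onto the face so that the spring-loaded plate sinks about half of its 8 mm travel, and finish there, still gripping and pressing with the carrier flush. Do not change the stage's tilt or disturb the other things on the bench.

Things in the scene. Friction and masses are not known exactly. Their poses are not given: they have to be found in the camera images.
- slide: The slide carrier: an aluminium slab 80 x 56 x 6 mm with a grey upright grip block on top of its middle, 30 mm long (along x), 14 mm wide (along y), 34 mm high above the slab: 40 mm in all. Same after a half turn. About 0.12 kg (varies by a third). Origin: centre of the slab's underside; x along the 80 mm, y along the 56 mm, z up through the block. Starts flat on the bench.
- seat_mid (a point): On the face of the sloped stage's grey plate: where the centre of the carrier's underside lies when home, 40 mm up-slope from the end stop. x points up the slope along the face, y across it, z along the face's outward normal. Face 100 mm wide, from x = -40 mm (stop) to +125 mm (upper edge); it descends roughly towards the robot, 70 to 83 mm above the bench here.
- mouth (a point): Middle of the channel's open upper end, on the face, 43 mm up-slope of seat_mid, same axes. The channel has two black side rails and an end stop, 9 mm high; the rails run from the stop to 25 mm below this point, 59 mm apart (the carrier's 56 mm width goes between), then flare to 78 mm apart here. The 82 mm of face up-slope of here is bare. Plate, rails and stop are one piece that sinks along -z on springs.
- seat (a joint): How far the spring-loaded plate has sunk along its own normal, m: 0 = fully up (start), 0.008 = bottomed. With the carrier lying on it, it starts sinking at a push of about 1.5 N and takes about 1 N more per mm.
- cradle (a joint): Slope of the stage about a level axis, rad: 0 = level, grows as the far end rises; starts at 0.18 to 0.45. Clamped stiffly by friction: it stays put unless pushed with several tens of newtons.
- cradle_far (a point): Middle of the upper (far) end of the grey cradle below the plate, on the cradle's top; it moves only if the stage's tilt is changed.
- petri: Bystander: closed clear Petri dish, 90 mm across, 16 mm high; origin centre of underside.
- dropper: Bystander: small amber bottle, 30 mm across, 58 mm high; origin centre of underside.
- beaker: Bystander: glass beaker, 68 mm across, 85 mm high; origin centre of underside.
- slidebox: Bystander: closed flat box, 85 x 100 x 32 mm; origin centre of underside.
- jar: Bystander: glass jar with white lid, 56 mm across, 75 mm high; origin centre of underside.
- blank: Bystander: plain green-tinted glass slip, 76 x 26 x 5 mm, no grip block; origin centre of underside.
Mind the look-alikes: they are no part of the job. Leave any green or red look-alike of the slide alone.

How it is judged:
On the way, in this order (a step that is already met when the one before it is completed fails the run):
1. the carrier lies flat on the upper, open part of the sloped face (angle between the z axis of slide and the z axis of seat_mid, either way round below 0.09 rad and x of slide in the frame of seat_mid between 0.045 and 0.11 m and y of slide in the frame of seat_mid between -0.015 and 0.015 m and z of slide in the frame of seat_mid between -0.003 and 0.0035 m), for 0.1 s.
2. still flat on the face, its leading end has slid into the channel (angle between the z axis of slide and the z axis of seat_mid, either way round below 0.09 rad and angle between the x axis of slide and the x axis of seat_mid, either way round below 0.12 rad and x of slide in the frame of seat_mid between 0.008 and 0.04 m and y of slide in the frame of seat_mid between -0.004 and 0.004 m and z of slide in the frame of seat_mid between -0.003 and 0.0035 m).
At the end, for the whole second after the job is handed in: The carrier is home in the channel (centre within 4 mm of its place along and across the slope), flush on the face (within 2 mm and 0.05 rad), gripped in the fingers, at rest, and pressed so that the spring plate is sunk by 2 to 6.5 mm (angle between the z axis of slide and the z axis of seat_mid, either way round below 0.05 rad and angle between the x axis of slide and the x axis of seat_mid, either way round below 0.12 rad and x of slide in the frame of seat_mid between -0.004 and 0.004 m and y of slide in the frame of seat_mid between -0.004 and 0.004 m and z of slide in the frame of seat_mid between -0.002 and 0.002 m and value of joint seat between 0.002 and 0.0065 m and contact force between the fingers and slide above 1 N and linear speed of slide below 0.02 m/s); the arm keeps its last pose, push and grip.
It fails at once if the stage's tilt is changed (far end of its cradle moves more than 6 mm) (distance of cradle_far from where it was at the start of the episode above 0.006 m).
It fails at once if a bystander is moved more than 25 mm (distance of any of petri, dropper, beaker, slidebox, jar, blank from where it was at the start of the episode above 0.025 m).
It also fails if it takes over 45 s, if anything falls off the work surface, if the arm or the gripper's body presses on something with over 40 N, if the wrist force passes 120 N, or if a joint passes its speed limit or range.

## Working session

There is one attempt and no reset: what is moved stays moved. The work goes in short steps, each a Python script; the robot and the scene stay as the last script left them, time stands still between calls to the robot, and variables do not carry over. Pictures are saved under pics/ and viewed, and the job is handed in when it is done.

```bash
mkdir -p pics; ls; python3 - <<'E'
from station import arm, snapshot, camera_info
import cv2
for n in ["scene","top","wrist"]:
    cv2.imwrite(f"pics/{n}0.png",snapshot(n)); print(n,camera_info(n))
print(arm.read_tool_pos(),arm.read_eef_rot(),arm.read_time())
E
```

```text
pics
scene {'fx': 443.28694032856663, 'fy': 443.28694032856663, 'cx': 320.2437960905995, 'cy': 201.0129990928629, 'R': array([[ 0.53808894,  0.84256379,  0.0233786 ],
       [ 0.53628971, -0.32083073, -0.78067983],
       [-0.65027198,  0.43261288, -0.62449376]]), 't': array([-0.30048679, -0.26237138,  1.59475091])}
top {'fx': 363.5816474751051, 'fy': 363.5816474751051, 'cx': 319.3495481990032, 'cy': 198.35511808337276, 'R': array([[ 0.01128174, -0.99987688, -0.01090584],
       [-0.99049143, -0.00967901, -0.13723353],
       [ 0.13711108,  0.01235038, -0.99047868]]), 't': array([-0.00368807,  0.59160809,  1.12341568])}
wrist {'fx': 313.04185177680563, 'fy': 313.04185177680563, 'cx': 322.23724520476617, 'cy': 197.44082547087433, 'T_tool_cam': array([[ 8.57437454e-04, -2.90565610e-01,  9.56854686e-01,
        -6.92590124e-02],
       [ 9.99999611e-01,  4.46084614e-04, -7.60638249e-04,
        -4.55303624e-04],
       [-2.05822836e-04,  9.56854967e-01,  2.90565880e-01,
        -7.42081109e-02],
       [ 0.00000000e+00,  0.00000000e+00,  0.00000000e+00,
         1.00000000e+00]])}
[0.18930563 0.62136568 0.30300057] [ 0.10347065  0.69950634 -0.10485511  0.69927828] 0.15
```

View pics/scene0.png

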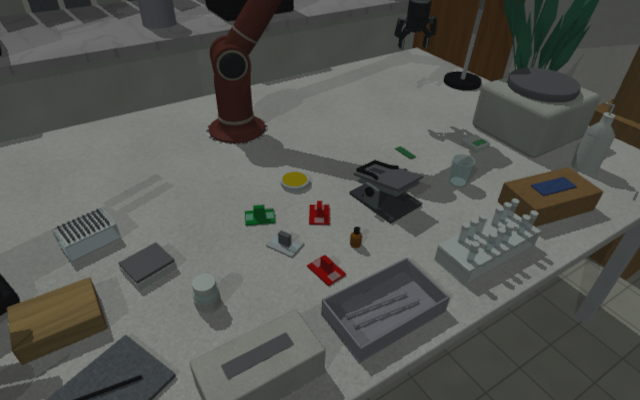

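View pics/top0.png

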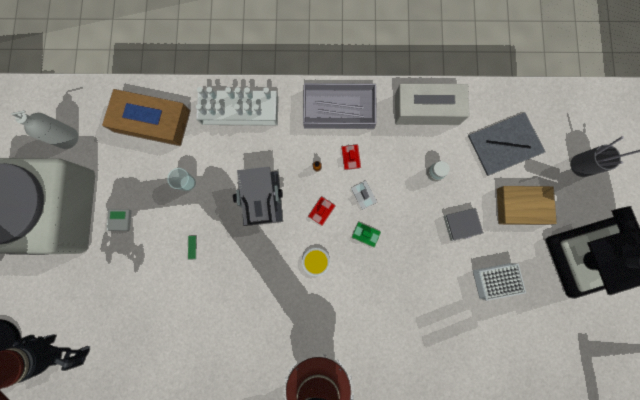

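View pics/wrist0.png

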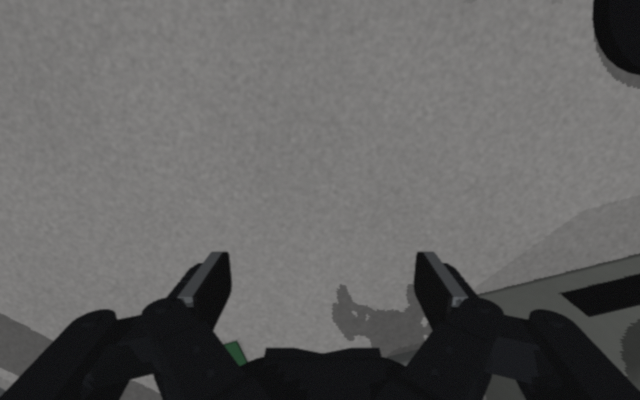

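```bash
cat > h.py <<'E'
from station import arm, snapshot, camera_info, ticket
import cv2, numpy as np
from scipy.spatial.transform import Rotation as Rn
def cam(n):
    c=camera_info(n); K=np.array([[c['fx'],0,c['cx']],[0,c['fy'],c['cy']],[0,0,1]])
    if n!='wrist': return K,c['R'],c['t']
    p=np.array(arm.read_tool_pos()); R=Rn.from_quat(arm.read_eef_rot()).as_matrix()
    T=np.eye(4);T[:3,:3]=R;T[:3,3]=p; M=np.linalg.inv(T@c['T_tool_cam'])
    return K,M[:3,:3],M[:3,3]
def onz(C,u,v,z):
    K,R,t=C; d=R.T@np.linalg.inv(K)@[u,v,1]; o=-R.T@t
    return o+d*(z-o[2])/d[2]
def proj(C,X):
    K,R,t=C; q=(K@(R@np.atleast_2d(X).T+t[:,None])).T; return q[:,:2]/q[:,2:]
def shot(n,name):
    C=cam(n); im=snapshot(n); cv2.imwrite(f'pics/{name}.png',im); np.savez(f'pics/{name}.npz',K=C[0],R=C[1],t=C[2]); return C,im
def load(name):
    d=np.load(f'pics/{name}.npz'); return (d['K'],d['R'],d['t']),cv2.imread(f'pics/{name}.png')
def toolq(yaw,pitch=0):
    "tool x (fingers) down; tool y horizontal dir at yaw; "
    x=np.array([0,0,-1.]); y=np.array([np.cos(yaw),np.sin(yaw),0]); z=np.cross(x,y)
    return Rn.from_matrix(np.c_[x,y,z]).as_quat()
E
python3 - <<'E'
from h import *
C=cam('top')
im=cv2.imread('pics/top0.png')
a=cv2.resize(im[130:290,220:390],None,fx=4.5,fy=3.75*1.2,interpolation=cv2.INTER_CUBIC)[:600]
cv2.imwrite('pics/topz.png',cv2.resize(im[140:273,220:397],None,fx=4.5,fy=4.5,interpolation=cv2.INTER_CUBIC))
im=cv2.imread('pics/scene0.png')
cv2.imwrite('pics/scenez.png',cv2.resize(im[150:283,250:427],None,fx=4.5,fy=4.5,interpolation=cv2.INTER_CUBIC))
for p in [(363,194),(260,195),(275,222),(317,165),(180,180),(192,246),(315,262)]: print(p,onz(C,*p,0.0).round(3))
print(toolq(0.0),arm.read_opening())
print(Rn.from_quat(arm.read_eef_rot()).as_matrix().round(2))
E
```

```text
(363, 194) [ 0.613 -0.142  0.   ]
(260, 195) [0.607 0.201 0.   ]
(275, 222) [0.517 0.148 0.   ]
(317, 165) [0.71  0.012 0.   ]
(180, 180) [0.655 0.471 0.   ]
(192, 246) [0.436 0.418 0.   ]
(315, 262) [0.389 0.015 0.   ]
[ 0.5  0.5 -0.5  0.5] 0.999409206002606
[[-0.    0.29  0.96]
 [-0.    0.96 -0.29]
 [-1.   -0.   -0.  ]]
```

View pics/topz.png

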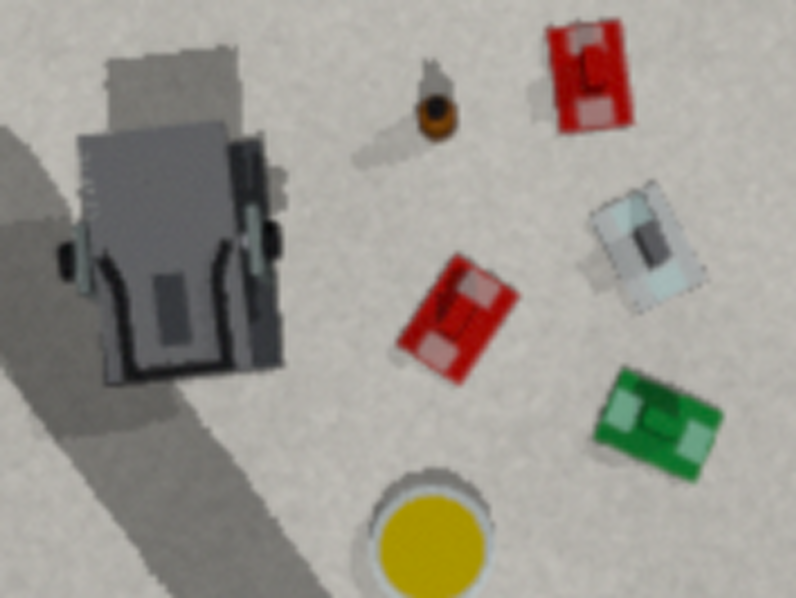

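View pics/scenez.png

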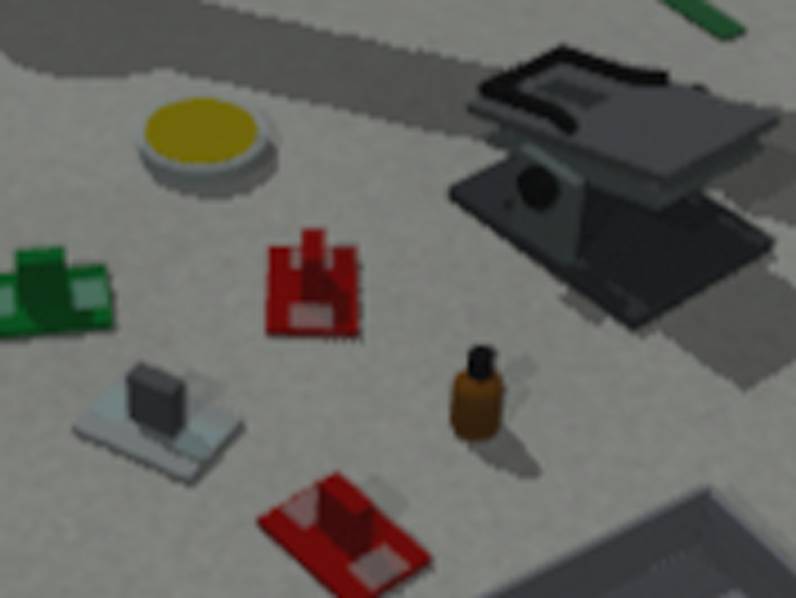

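View both.

```bash
python3 - <<'E'
from h import *
def q(yawz): # tool z horizontal dir yaw
    return toolq(yawz-np.pi/2) if abs((Rn.from_quat(toolq(yawz-np.pi/2)).as_matrix()[:,2]-[np.cos(yawz),np.sin(yawz),0])).max()<1e-6 else toolq(yawz+np.pi/2)
print(Rn.from_quat(q(0)).as_matrix().round(2))
try:
    arm.movep([0.56,0.19,0.36],q(0.05)); print(arm.read_time())
    arm.pause(0.2); shot('wrist','st1')
    arm.movep([0.60,-0.135,0.24],q(0.46)); arm.pause(0.2); print(arm.read_time()); shot('wrist','sl1')
except arm.MotionError as e: print(e)
print(arm.read_joint_positions(), arm.read_time(), arm.read_ft_force())
E
```

```text
[[ 0.  0.  1.]
 [ 0.  1. -0.]
 [-1.  0.  0.]]
2.2083
3.9667
[ 0.19199632  0.62282871 -0.01369743  1.60967175  0.00947735  0.90847887
  2.20788773] 4.0167 [0.34750762 0.27185255 0.17435258]
```

View pics/st1.png

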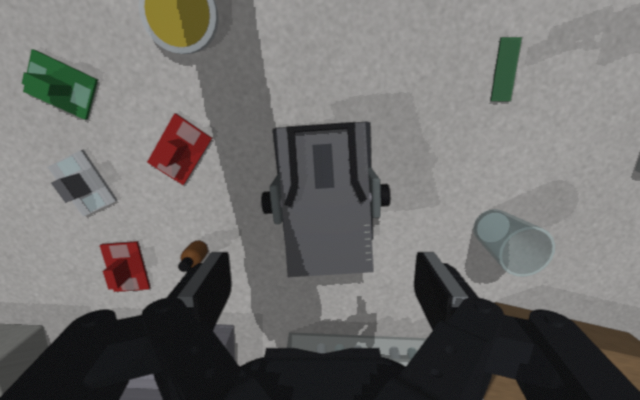

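View pics/sl1.png

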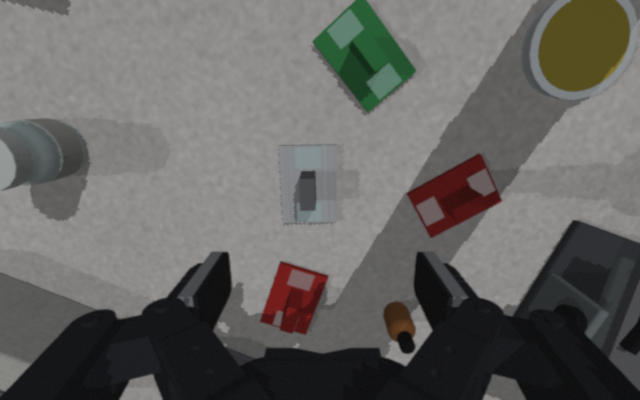

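```bash
python3 - <<'E'
import cv2
im=cv2.imread('pics/st1.png'); cv2.imwrite('pics/st1z.png',cv2.resize(im[110:290,240:410],None,fx=3.3,fy=3.3,interpolation=cv2.INTER_CUBIC))
im=cv2.imread('pics/sl1.png'); cv2.imwrite('pics/sl1z.png',cv2.resize(im[130:235,260:365],None,fx=5.5,fy=5.5,interpolation=cv2.INTER_CUBIC))
im=cv2.imread('pics/scene0.png');cv2.imwrite('pics/sc2.png',cv2.resize(im[150:230,340:435],None,fx=7,fy=7,interpolation=cv2.INTER_CUBIC))
E
```

```text
(no output)
```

View pics/st1z.png

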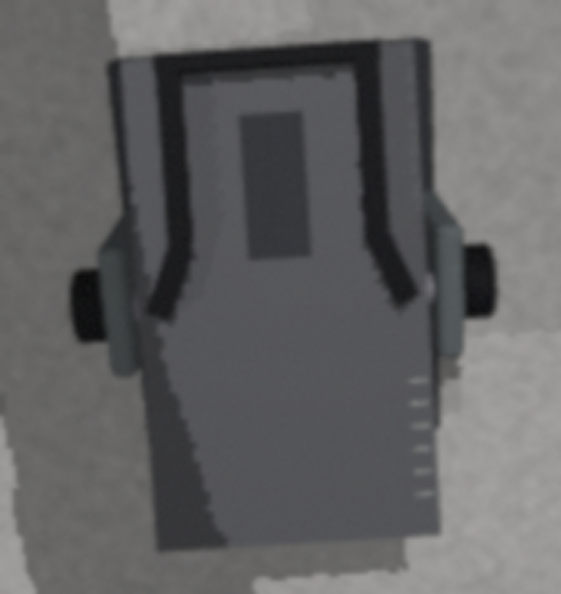

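View pics/sl1z.png

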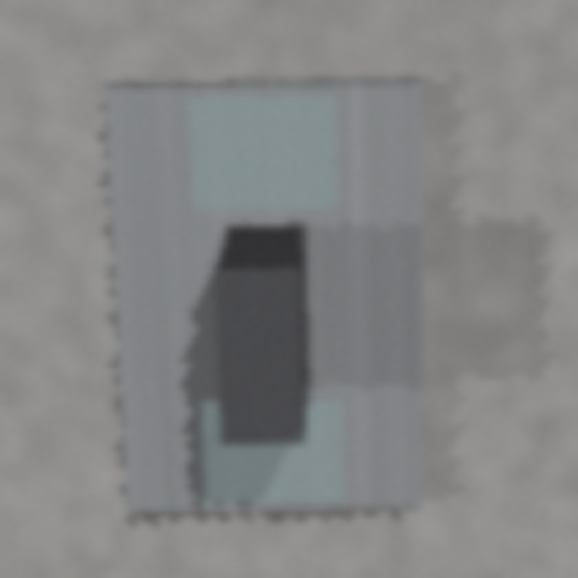

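View pics/sc2.png

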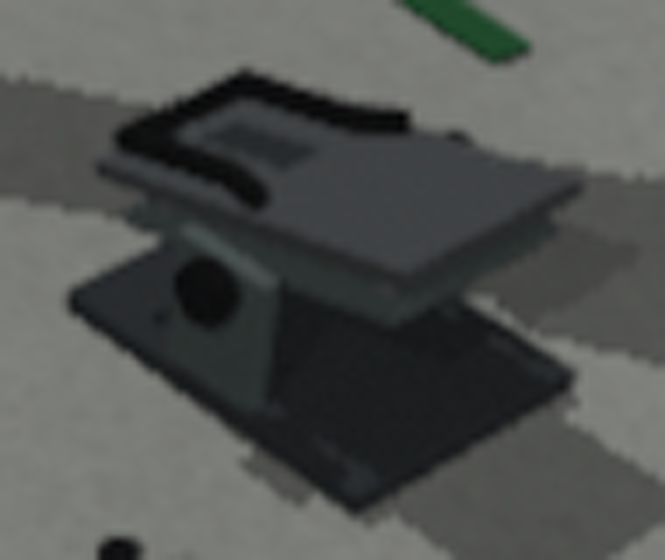

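```bash
cat > fit.py <<'E'
from h import *
from scipy.optimize import least_squares
def uz(o,s,p): return np.array([o[0]+(p[0]+.5)/s-.5,o[1]+(p[1]+.5)/s-.5])
W,_=load('st1'); T=cam('top'); S=cam('scene')
obs=[]
w=lambda X,p:obs.append((W,X,uz((240,110),3.3,p)))
t=lambda X,p:obs.append((T,X,uz((220,140),4.5,p)))
s=lambda X,p:obs.append((S,X,uz((340,150),7,p)))
w((.125,-.05,0),(157,549));w((.125,.05,0),(440,533))
w((.018,-.0295,0),(191,240));w((.018,.0295,0),(366,238))
w((.043,-.039,0),(172,320));w((.043,.039,0),(397,308))
w((-.04,-.0295,0),(183,78));w((-.04,.0295,0),(356,66))
t((.125,.05,0),(78,135));t((.125,-.05,0),(224,122))
s((.125,.05,0),(583,185));s((.125,-.05,0),(405,275))
def pose(q):
    yaw,th=q[3],q[4]; x=np.array([np.cos(yaw)*np.cos(th),np.sin(yaw)*np.cos(th),np.sin(th)])
    y=np.array([-np.sin(yaw),np.cos(yaw),0]); return np.c_[x,y,np.cross(x,y)],q[:3]
def res(q):
    R,o=pose(q); r=[]
    for i,(C,X,p) in enumerate(obs): r+=list(proj(C,R@X+o)[0]-p)
    return np.array(r+[(q[2]-.0765)/.01])
f=least_squares(res,[.54,.18,.076,0,.3],loss='soft_l1')
if __name__=='__main__':
    print(f.x.round(4),f.cost)
    print(res(f.x)[:-1].reshape(-1,2).round(1))
    J=f.jac;print('sd',np.sqrt(np.diag(np.linalg.inv(J.T@J))).round(4))
    # slide
    C,_=load('sl1'); u=lambda p:uz((260,130),5.5,p)
    top=[(222,268),(303,268),(305,441),(222,441)]
    for p in [(108,85),(422,82),(413,512),(130,515)]: print(onz(C,*u(p),.006).round(4))
    P=np.array([onz(C,*u(p),.04) for p in top]); print(P.round(4))
    sl=np.array([onz(C,*u(p),.006) for p in [(108,85),(422,82),(420,512),(130,515)]]); print(P.mean(0))
E
python3 fit.py
```

```text
[0.555  0.1914 0.0786 0.1144 0.2229] 3.5555785854788473
[[-0.   0.6]
 [-0.   0.7]
 [ 1.1  1.7]
 [-0.3 -0.9]
 [ 0.  -0.3]
 [-0.2 -0.7]
 [ 0.1 -0.6]
 [-0.1 -0.2]
 [ 0.  -0.5]
 [ 0.1 -1. ]
 [-0.3  0.1]
 [-0.2  0.8]]
sd [0.0008 0.0005 0.0035 0.006  0.0326]
[ 0.5879 -0.1865  0.006 ]
[ 0.5629 -0.1374  0.006 ]
[ 0.6354 -0.1019  0.006 ]
[ 0.6599 -0.1495  0.006 ]
[[ 0.6004 -0.1558  0.04  ]
 [ 0.5946 -0.1442  0.04  ]
 [ 0.6209 -0.131   0.04  ]
 [ 0.627  -0.1433  0.04  ]]
[ 0.6107139  -0.14356269  0.04      ]
```

```bash
cat > fit2.py <<'E'
from fit import *
import fit
ext=[(W,-.05,uz((240,110),3.3,(112,62))),(W,.05,uz((240,110),3.3,(428,40))),(T,.05,uz((220,140),4.5,(107,385))),(S,-.05,uz((340,150),7,(98,162)))]
def res2(q):
    R,o=pose(q); r=list(res(q[:5]))
    for C,y,p in ext: r+=list(proj(C,R@[-.04-q[5],y,0]+o)[0]-p)
    return np.array(r)
g=least_squares(res2,[.54,.18,.076,0,.3,.006],loss='soft_l1')
print(g.x.round(4),g.cost);print(res2(g.x)[-8:].reshape(-1,2).round(1))
J=g.jac;print('sd',np.sqrt(np.diag(np.linalg.inv(J.T@J))).round(4))
E
python3 fit2.py; python3 - <<'E'
from h import *
def tq(a,yaw): # tool tilted forward by a
    x=np.array([np.sin(a)*np.cos(yaw),np.sin(a)*np.sin(yaw),-np.cos(a)]); y=np.array([-np.sin(yaw),np.cos(yaw),0]); return Rn.from_matrix(np.c_[x,y,np.cross(x,y)]).as_quat()
T=camera_info('wrist')['T_tool_cam']
tgt=np.array([.585,.195,.085])
for yaw in (0.1,0.5,0.9,1.3,1.57,-.5,-.9):
  for d in (.25,.3):
   for a in (.3,.5,.7,.9):
    q=tq(a,yaw);R=Rn.from_quat(q).as_matrix()
    p=tgt-R@(T[:3,3]+T[:3,2]*d)
    s=arm.ik(p,q)
    if s is not None: print(yaw,d,a,p.round(3),np.round(s,2))
E
```

```text
[0.5548 0.1914 0.0797 0.1156 0.2128 0.0065] 9.823328466758877
[[ 2.9 -0.4]
 [-3.8  0.4]
 [ 0.2 -0.8]
 [-0.8 -1. ]]
sd [0.0007 0.0005 0.0026 0.0055 0.0252 0.0011]
0.1 0.25 0.3 [0.537 0.191 0.248] [-0.55  0.48  0.19  1.93 -0.    0.45  1.28]
0.1 0.25 0.5 [0.506 0.187 0.235] [-0.75  0.46  0.39  2.15 -0.11  0.09  1.34]
0.1 0.25 0.7 [0.477 0.185 0.216] [ 0.2   0.73 -1.15  2.32  1.9   1.02 -0.59]
0.1 0.3 0.3 [0.509 0.188 0.289] [-0.55  0.38  0.15  1.95  0.07  0.53  1.2 ]
0.1 0.3 0.5 [0.47  0.184 0.27 ] [-0.86  0.36  0.48  2.19  0.01  0.15  1.21]
0.1 0.3 0.7 [0.436 0.18  0.244] [ 0.19  0.6  -1.15  2.39  1.83  0.95 -0.64]
0.5 0.25 0.3 [0.542 0.172 0.248] [-0.28  0.47 -0.06  1.93 -0.05  0.45  1.78]
0.5 0.25 0.5 [0.515 0.157 0.235] [-0.16  0.44 -0.18  2.14 -0.2   0.08  1.96]
0.5 0.25 0.7 [0.49  0.144 0.216] [ 0.48  0.73 -1.14  2.33  2.15  0.62 -0.25]
0.5 0.3 0.3 [0.518 0.159 0.289] [-0.25  0.38 -0.08  1.95 -0.04  0.52  1.78]
0.5 0.3 0.5 [0.484 0.14  0.27 ] [-0.11  0.33 -0.21  2.18 -0.2   0.14  1.97]
0.5 0.3 0.7 [0.453 0.123 0.244] [ 0.55  0.59 -1.14  2.4   2.19  0.5  -0.33]
0.9 0.25 0.3 [0.555 
[... 2363 characters left out ...]
75]
-0.5 0.3 0.9 [0.429 0.281 0.211] [-1.67  1.01  1.23  2.17 -0.29  0.2   0.51]
-0.9 0.25 0.3 [0.555 0.233 0.248] [-0.92  0.66  0.62  1.71 -0.1   0.8   0.32]
-0.9 0.25 0.5 [0.536 0.258 0.235] [-1.17  0.77  0.86  1.76 -0.1   0.73  0.24]
-0.9 0.25 0.7 [0.518 0.28  0.216] [-1.39  0.98  1.14  1.8  -0.25  0.7   0.3 ]
-0.9 0.25 0.9 [0.503 0.299 0.192] [-1.47  1.1   1.13  1.81 -0.06  0.67  0.03]
-0.9 0.3 0.3 [0.538 0.255 0.289] [-0.96  0.59  0.6   1.67 -0.04  0.9   0.23]
-0.9 0.3 0.5 [0.514 0.286 0.27 ] [-1.22  0.7   0.82  1.73  0.01  0.83  0.12]
-0.9 0.3 0.7 [0.492 0.313 0.244] [-1.45  0.92  1.1   1.76 -0.13  0.79  0.16]
-0.9 0.3 0.9 [0.474 0.335 0.211] [-1.58  1.18  1.3   1.77 -0.28  0.79  0.21]
```

```bash
cat >> h.py <<'E'
def tq(a,yaw):
    x=np.array([np.sin(a)*np.cos(yaw),np.sin(a)*np.sin(yaw),-np.cos(a)]); y=np.array([-np.sin(yaw),np.cos(yaw),0]); return Rn.from_matrix(np.c_[x,y,np.cross(x,y)]).as_quat()
E
python3 - <<'E'
from h import *
q=tq(.5,.5); T=camera_info('wrist')['T_tool_cam'];R=Rn.from_quat(q).as_matrix()
p=np.array([.585,.195,.085])-R@(T[:3,3]+T[:3,2]*.3)
arm.movep(p,q); arm.pause(.2); C,im=shot('wrist','st2'); print(arm.read_time())
cv2.imwrite('pics/st2z.png',cv2.resize(im[100:300,200:440],None,fx=3,fy=3,interpolation=cv2.INTER_CUBIC))
E
```

```text
5.4333
```

View pics/st2z.png

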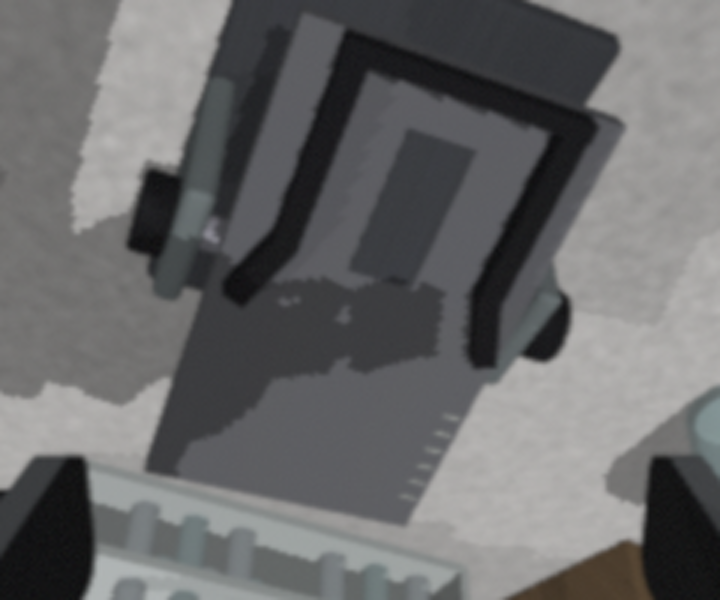

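```bash
cat > fit3.py <<'E'
from fit import *
W2,_=load('st2')
v=lambda X,p:obs.append((W2,X,uz((200,100),3,p)))
v((.125,-.05,0),(147,470));v((.125,.05,0),(406,524))
v((.018,.0295,0),(473,300));v((.043,.039,0),(472,366))
v((.018,-.0295,.009),(300,243))
v((-.04,-.0295,.009),(367,73))
e0=[(S,-.05,uz((340,150),7,(98,162))),(T,.05,uz((220,140),4.5,(107,385))),(W2,.05,uz((200,100),3,(622,125))),(W2,-.05,uz((200,100),3,(303,14)))]
def res3(q):
    R,o=pose(q); r=list(res(q[:5]))
    for C,y,p in e0: r+=list(proj(C,R@[-.04-q[5],y,0]+o)[0]-p)
    return np.array(r)
g=least_squares(res3,[.54,.18,.076,0,.3,.006],loss='soft_l1')
if __name__=='__main__':
    print(g.x.round(4),g.cost)
    r=res3(g.x);n=2*len(obs);print(r[:n].reshape(-1,2).round(1).tolist(),r[n+1:].reshape(-1,2).round(1).tolist())
    J=g.jac;print('sd',np.sqrt(np.diag(np.linalg.inv(J.T@J))).round(4))
    np.save('stage.npy',g.x)
E
python3 fit3.py
```

```text
[0.5551 0.1915 0.0783 0.12   0.2326 0.0064] 16.87834730916681
[[0.5, 1.0], [0.7, 0.7], [1.3, 1.8], [-0.2, -1.0], [0.3, -0.2], [0.1, -0.9], [0.1, -0.3], [-0.3, -0.3], [-0.3, -0.4], [-0.2, -1.0], [-0.2, -0.3], [0.0, 0.4], [-0.8, -0.1], [-0.5, 0.3], [-0.3, -4.7], [-1.7, -4.4], [-0.6, 2.4], [0.6, -0.5]] [[-0.7, -0.2], [0.4, -0.9], [1.3, 1.1], [-0.1, -0.3]]
sd [0.0006 0.0004 0.0012 0.0044 0.0107 0.0009]
```

```bash
sed -i 's/^v((.018,.0295,0),(473,300));v((.043,.039,0),(472,366))/v((.043,.039,.009),(472,366))/; s/^v((.018,-.0295,.009),(300,243))/#/' fit3.py; python3 fit3.py
python3 - <<'E'
from h import *
import numpy as np
q=np.load('stage.npy')
from fit import pose
R,o=pose(q[:5])
# feasibility of carrying: grasp point at slide z=28mm
for x in (.085,.07,.02,0,-.002):
  for dz in (.0,.03,-.004):
    g=o+R@[x,0,.0285+dz]; tx=-R[:,2]; Q=Rn.from_matrix(np.c_[tx,R[:,1],np.cross(tx,R[:,1])]).as_quat()
    s=arm.ik(g-tx*.054,Q); print(x,dz,(g-tx*.054).round(3),None if s is None else np.round(s,2))
s=arm.ik([.611,-.1437,.15],tq(0,.467));print(s)
E
```

```text
[0.5553 0.1914 0.0775 0.1207 0.2353 0.0062] 6.78102353389575
[[0.6, 0.9], [0.6, 0.5], [1.2, 1.8], [-0.3, -1.1], [0.3, -0.2], [-0.1, -1.0], [0.0, -0.2], [-0.4, -0.2], [-0.2, -0.4], [-0.2, -1.0], [-0.2, -0.2], [0.0, 0.6], [-0.7, -0.4], [-0.5, -0.1], [-0.3, 0.6], [0.3, -1.0]] [[-0.7, 0.1], [0.5, -1.0], [0.7, 0.8], [-0.4, -0.5]]
sd [0.0005 0.0004 0.0011 0.0044 0.011  0.0009]
0.085 0.0 [0.618 0.199 0.178] [-0.54  0.7   0.29  1.73 -0.27  0.51  1.57]
0.085 0.03 [0.611 0.198 0.207] [-0.57  0.66  0.33  1.73 -0.29  0.56  1.59]
0.085 -0.004 [0.619 0.199 0.174] [-0.54  0.71  0.28  1.73 -0.27  0.5   1.57]
0.07 0.0 [0.604 0.197 0.174] [-0.54  0.69  0.28  1.78 -0.27  0.48  1.57]
0.07 0.03 [0.597 0.196 0.203] [-0.58  0.64  0.33  1.78 -0.28  0.53  1.58]
0.07 -0.004 [0.605 0.197 0.17 ] [-0.54  0.69  0.27  1.78 -0.27  0.47  1.57]
0.02 0.0 [0.555 0.191 0.162] [-0.56  0.65  0.25  1.92 -0.26  0.37  1.55]
0.02 0.03 [0.549 0.191 0.192] [-0.6   0.6   0.3   1.92 -0.28  0.43  1.57]
0.02 -0.004 [0.556 0.192 0.158] [-0.55  0.66  0.24  1.92 -0.25  0.36  1.54]
0 0.0 [0.536 0.189 0.158] [-0.56  0.64  0.24  1.98 -0.25  0.33  1.54]
0 0.03 [0.529 0.188 0.187] [-0.6   0.58  0.29  1.97 -0.27  0.39  1.56]
0 -0.004 [0.537 0.189 0.154] [-0.56  0.64  0.23  1.98 -0.25  0.32  1.53]
-0.002 0.0 [0.534 0.189 0.157] [-0.56  0.63  0.24  1.98 -0.25  0.32  1.53]
-0.002 0.03 [0.527 0.188 0.186] [-0.61  0.58  0.29  1.98 -0.27  0.38  1.56]
-0.002 -0.004 [0.535 0.189 0.153] [-0.56  0.64  0.23  1.98 -0.25  0.31  1.53]
[ 0.27985161  0.75535142 -0.14164066  1.64466783  0.14220373  0.75165434
  2.10998914]
```

```bash
python3 - <<'E'
from h import *
arm.move_gripper(.6)
q=tq(0,.467); c=np.array([.611,-.1437])
arm.movep([*c,.15],q)
print(arm.read_time())
arm.line_to([*c,.083],velocity=.08)
print('F',arm.read_ft_force().round(2))
arm.move_gripper(0.0,effort=45)
print(arm.read_opening(),arm.read_ft_force().round(2),arm.read_tool_pos())
arm.pause(.1)
arm.line_to([*c,.2],velocity=.15)
arm.pause(.2);print(arm.read_opening(),arm.read_ft_force().round(2),arm.read_wrist_torque().round(3),arm.read_time())
C,im=shot('wrist','gr'); shot('scene','gr_s')
E
```

```text
7.1417
F [-0.3   0.68  0.11]
0.15104015160922352 [-0.67 -0.    2.5 ] [ 0.61140832 -0.14378908  0.0836196 ]
0.15533058745473677 [-0.63  0.15 -1.67] [-0.06  -0.016 -0.001] 9.7917
```

View pics/gr.png

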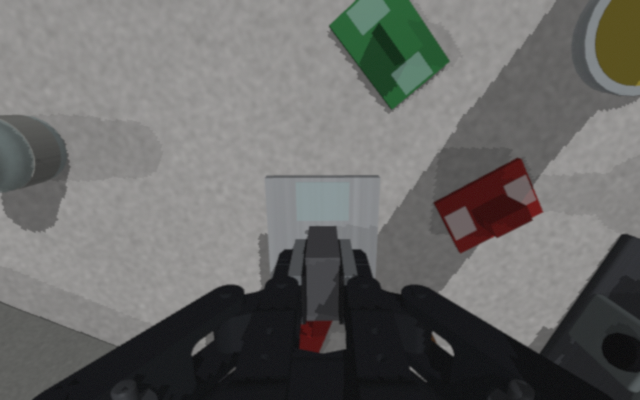

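View pics/gr_s.png

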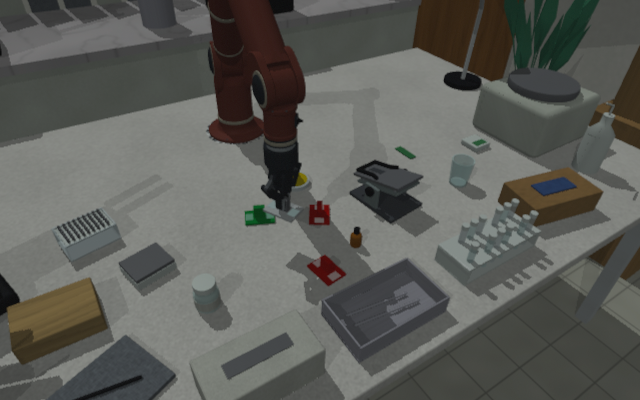

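```bash
python3 - <<'E'
from h import *
c=camera_info('wrist');T=np.linalg.inv(c['T_tool_cam']);K=load('gr')[0][0]
for dz in (0,.002):
 for X in [(.0776,-.028,-.04),(.0776,.028,-.04),(.0836-.04,.007,-.015),(.0836-.04,-.007,-.015)]:
  X=np.array(X)-[dz,0,0]
  print(X,proj((K,T[:3,:3],T[:3,3]),X).round(1))
im=cv2.imread('pics/gr.png');cv2.imwrite('pics/grz.png',cv2.resize(im[160:330,240:400],None,fx=3.5,fy=3.5,interpolation=cv2.INTER_CUBIC))
E
```

```text
[ 0.0776 -0.028  -0.04  ] [[264.6 177.5]]
[ 0.0776  0.028  -0.04  ] [[381.1 177.5]]
[ 0.0436  0.007  -0.015 ] [[340.4 257.9]]
[ 0.0436 -0.007  -0.015 ] [[305.4 257.9]]
[ 0.0756 -0.028  -0.04  ] [[263.9 178.4]]
[ 0.0756  0.028  -0.04  ] [[381.8 178.5]]
[ 0.0416  0.007  -0.015 ] [[340.6 260.3]]
[ 0.0416 -0.007  -0.015 ] [[305.1 260.3]]
```

View pics/grz.png

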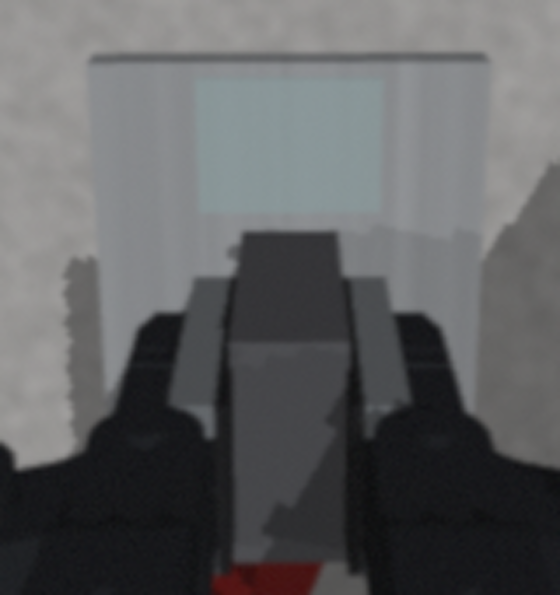

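```bash
cat >> h.py <<'E'
def stage(tilt=None):
    from fit import pose
    q=np.load('stage.npy')[:5].copy()
    if tilt is not None: q[4]=tilt
    return pose(q)
R0,o0=stage()
tx=-R0[:,2]; Q0=Rn.from_matrix(np.c_[tx,R0[:,1],np.cross(tx,R0[:,1])]).as_quat()
L=.0836
def tgt(x,y,z): return o0+R0@[x,y,z]-tx*L
def F(): return (R0.T@np.array(arm.read_ft_force())).round(2)
def Mo(): return (R0.T@np.array(arm.read_wrist_torque())).round(3)
def where(): return (R0.T@(np.array(arm.read_tool_pos())+Rn.from_quat(arm.read_eef_rot()).as_matrix()[:,0]*L-o0)*1000).round(2)
E
python3 - <<'E'
from h import *
p=tgt(.075,0,.035); print(p)
arm.movep(p,Q0); arm.pause(.2)
print(arm.read_time(),F(),Mo(),where())
C,im=shot('wrist','ho'); C,im2=shot('scene','ho_s')
cv2.imwrite('pics/ho_sz.png',cv2.resize(im2[120:240,300:440],None,fx=5,fy=5,interpolation=cv2.INTER_CUBIC))
E
```

```text
[0.60023201 0.19688874 0.2102737 ]
11.3833 [ 0.27 -0.38 -1.36] [0.02  0.335 0.017] [75.38 -2.02 34.85]
```

View pics/ho.png

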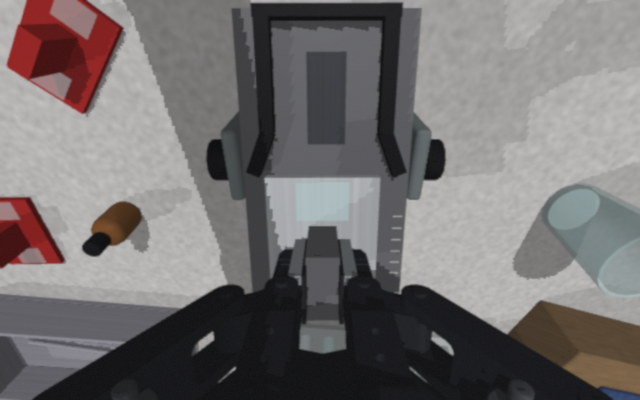

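View pics/ho_sz.png

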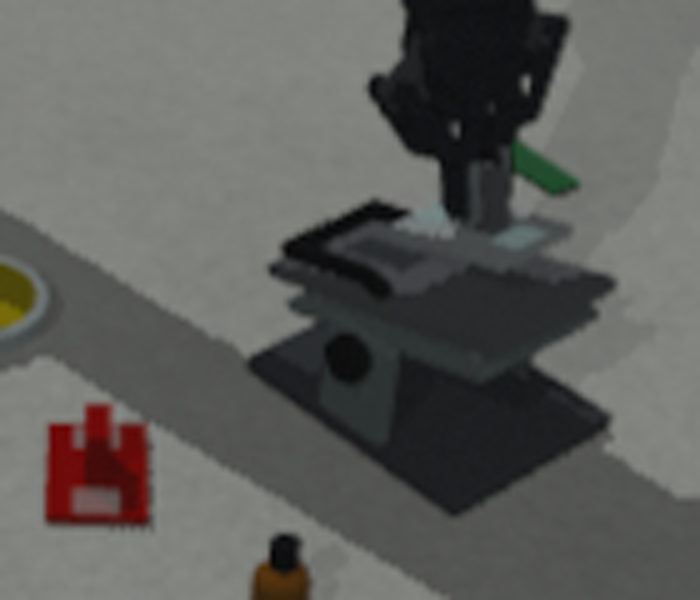

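```bash
python3 - <<'E'
from h import *
print(where(),F())
e=np.zeros(3); 
arm.line_to(tgt(.075,0.002,.012),velocity=.08,ori=Q0); arm.pause(.15); print(where(),F(),Mo())
b=F()[2]; bm=Mo()
for z in np.arange(.007,-.004,-.001):
    arm.line_to(tgt(.075,0.002,z),velocity=.03,ori=Q0); f=F(); print(round(z*1000,1),where(),f,(Mo()-bm).round(3))
    if f[2]-b>1.2: break
print((Rn.from_quat(arm.read_eef_rot()).inv()*Rn.from_quat(Q0)).as_rotvec().round(4),arm.read_time())
E
```

```text
[75.24 -1.19 34.91] [ 0.02  0.14 -1.32]
[75.29  2.08 12.17] [-0.67 -0.11 -0.08] [ 0.011  0.316 -0.009]
7.0 [74.8   1.96  6.83] [-1.23  0.3  -2.17] [-0.012  0.023  0.004]
6.0 [74.99  2.    6.  ] [-0.88  0.45 -1.56] [-0.026  0.023  0.001]
5.0 [74.93  1.98  4.94] [-0.97  0.16 -0.68] [ 0.016 -0.019 -0.005]
4.0 [74.93  1.99  3.92] [ 0.01  0.35 -1.57] [-0.03  -0.027 -0.007]
3.0 [75.2   2.05  3.15] [-0.62  1.02 -0.27] [-0.044 -0.064  0.033]
2.0 [75.12  2.08  2.25] [-0.77 -0.53  1.72] [-0.03   0.014 -0.004]
[ 0.      0.0003 -0.0001] 13.6417
```

```bash
cat >> h.py <<'E'
def avg(n=8):
    f=[];m=[]
    for i in range(n): f.append(R0.T@np.array(arm.read_ft_force()));m.append(R0.T@np.array(arm.read_wrist_torque()));arm.pause(.02)
    return np.mean(f,0).round(2),np.mean(m,0).round(3)
E
python3 - <<'E'
from h import *
for z in (.002,.001,0.,-.001):
    arm.line_to(tgt(.075,0.000,z),velocity=.03,ori=Q0); print(z,where(),*avg())
C,im=shot('wrist','pl'); C,im2=shot('scene','pl_s')
cv2.imwrite('pics/pl_sz.png',cv2.resize(im2[120:240,300:440],None,fx=5,fy=5,interpolation=cv2.INTER_CUBIC))
print(arm.read_time())
E
```

```text
0.002 [75.3   0.45  2.21] [-0.68  0.99  2.11] [0.22  0.265 0.072]
0.001 [75.31  0.42  1.14] [-0.51  1.68  3.04] [0.351 0.196 0.057]
0.0 [75.34  0.4   0.15] [-0.34  2.43  4.26] [0.476 0.139 0.067]
-0.001 [75.3   0.37 -0.83] [-0.24  2.71  5.11] [0.578 0.092 0.084]
15.275
```

View pics/pl.png

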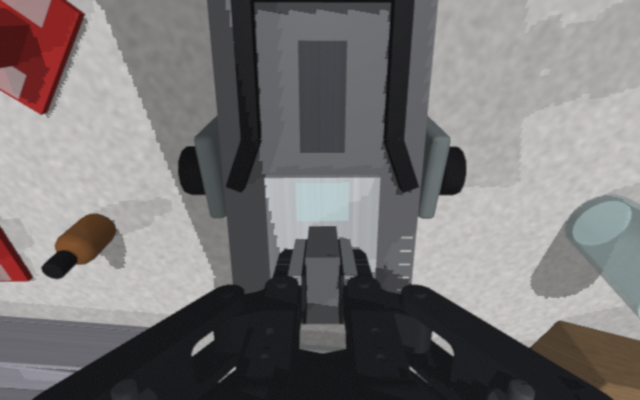

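View pics/pl_sz.png

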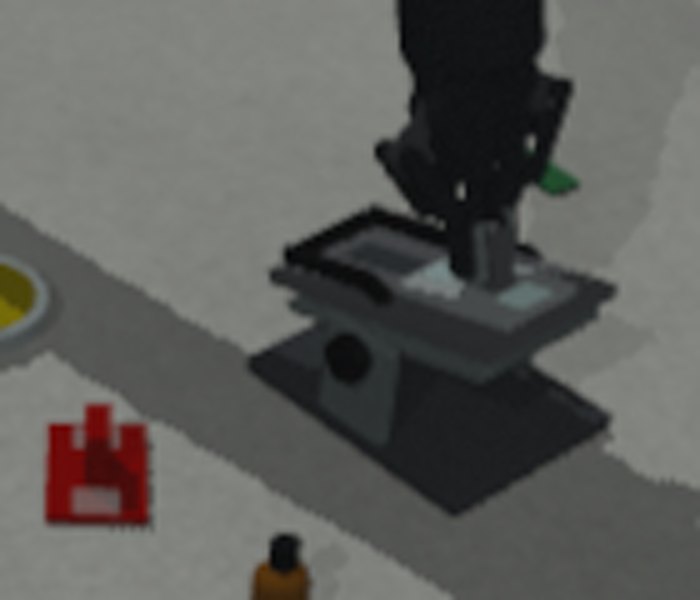

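```bash
cat >> h.py <<'E'
def qrot(pitch=0,roll=0):
    "rotate the tool about stage y (pitch>0: +x end of slide up) and stage x"
    G=R0@Rn.from_euler('xyz',[roll,-pitch,0]).as_matrix(); t=-G[:,2]
    return Rn.from_matrix(np.c_[t,G[:,1],np.cross(t,G[:,1])]).as_quat(), G
def tg(x,y,z,pitch=0,roll=0):
    q,G=qrot(pitch,roll); return o0+R0@[x,y,z]+G[:,2]*L, q
E
python3 - <<'E'
from h import *
for pt in (0,.03):
    p,q=tg(.075,.0005,.007,pt); arm.line_to(p,velocity=.06,ori=q); arm.pause(.1); b=avg(); print('hover',where(),*b)
    p,q=tg(.075,.0005,.0005,pt); arm.line_to(p,velocity=.04,ori=q); arm.pause(.1); c=avg(); print(pt,where(),(c[0]-b[0]).round(2),(c[1]-b[1]).round(3))
print(arm.read_time())
E
```

```text
hover [74.22 -0.19  6.35] [-0.27 -0.1  -1.62] [-0.002  0.319  0.021]
0 [75.47  0.43  0.88] [-0.15 -0.36  4.98] [-0.127 -0.131 -0.037]
hover [74.88  0.37  6.52] [-0.25 -0.13 -1.22] [-0.008  0.336  0.002]
0.03 [75.87  0.58  1.04] [ 0.89 -0.2   5.23] [-0.04  -0.073  0.002]
17.3917
```

```bash
python3 - <<'E'
from h import *
PT=.022
zf=lambda x:.0028-.022*(.075-x)
for x in [.075,.066,.058,.05,.042,.034,.026,.018]:
    p,q=tg(x,.0005,zf(x)-.0015,PT); arm.line_to(p,velocity=.04,ori=q); print(x,where(),F(),Mo())
print(avg(4))
C,im=shot('wrist','mid'); print(arm.read_time(),arm.read_opening())
E
```

```text
0.075 [75.41  0.61  1.4 ] [1.54 0.15 2.37] [-0.028  0.159  0.019]
0.066 [64.63  0.52  0.93] [-0.61 -0.37  2.54] [0.071 0.423 0.064]
0.058 [57.05  0.53  0.84] [ 1.39 -0.29  3.53] [ 0.047  0.346 -0.021]
0.05 [49.06  0.5   0.66] [-0.53 -0.45  3.75] [0.061 0.384 0.057]
0.042 [40.99  0.47  0.46] [ 0.55 -0.21  3.69] [ 0.019  0.434 -0.021]
0.034 [33.03  0.48  0.31] [0.23 0.17 3.68] [ 0.104  0.361 -0.047]
0.026 [25.    0.5   0.11] [0.05 1.31 4.78] [0.013 0.373 0.013]
0.018 [17.15  0.5  -0.04] [0.61 0.67 3.86] [ 0.077  0.353 -0.016]
(array([0.37, 0.4 , 3.93]), array([0.054, 0.36 , 0.009]))
20.2333 0.15224398220623372
```

View pics/mid.png

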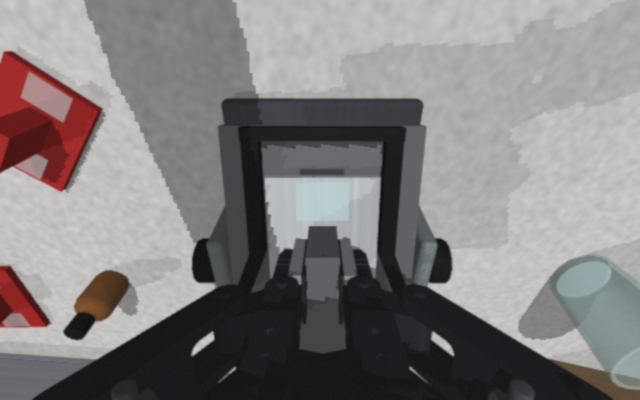

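```bash
python3 - <<'E'
from h import *
PT=.022
zf=lambda x:.0028-.022*(.075-x)
for x in [.012,.007,.004,.003,.002,.001,0,-.001,-.002,-.003,-.004]:
    p,q=tg(x,.0005,zf(x)-.0015,PT); arm.line_to(p,velocity=.025,ori=q); f,m=avg(3); print(x,where(),f,m)
    if f[0]>3.5: break
C,im=shot('wrist','home'); C,im2=shot('scene','home_s'); print(arm.read_time(),arm.read_opening())
cv2.imwrite('pics/home_sz.png',cv2.resize(im2[120:240,300:440],None,fx=5,fy=5,interpolation=cv2.INTER_CUBIC))
E
```

```text
0.012 [12.13  0.54 -0.03] [ 1.57 -0.11  4.26] [-0.012  0.059  0.002]
0.007 [ 6.71  0.47 -0.25] [ 1.6  -0.04  4.5 ] [ 0.045  0.133 -0.031]
0.004 [ 3.95  0.54 -0.29] [ 1.48 -0.13  4.11] [0.009 0.038 0.004]
0.003 [ 3.34  0.52 -0.22] [2.33 0.05 3.98] [ 0.004 -0.082 -0.003]
0.002 [ 2.21  0.53 -0.25] [2.63 0.18 4.28] [-0.018 -0.114  0.015]
0.001 [ 1.11  0.51 -0.31] [ 2.57 -0.08  4.94] [ 0.013 -0.075 -0.004]
0 [ 0.15  0.49 -0.31] [ 1.94 -0.07  3.96] [-0.006 -0.081 -0.019]
-0.001 [-0.69  0.51 -0.32] [ 2.31 -0.17  4.81] [-0.003 -0.116 -0.01 ]
-0.002 [-0.74  0.47 -0.17] [2.65 0.42 4.59] [-0.016 -0.335  0.005]
-0.003 [-0.77  0.48 -0.  ] [ 4.6  -0.56  4.67] [-0.076 -0.538 -0.003]
23.5917 0.15807386614935898
```

View pics/home.png

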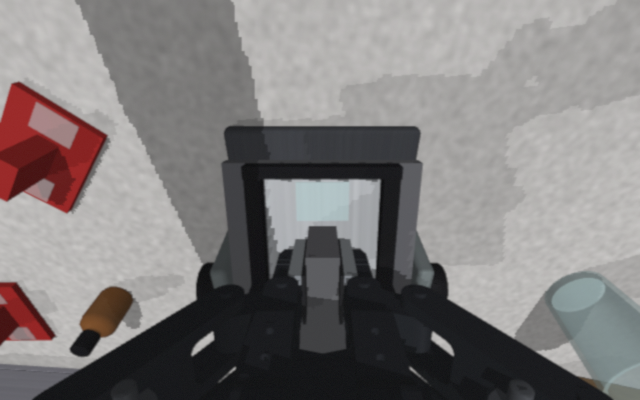

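View pics/home_sz.png

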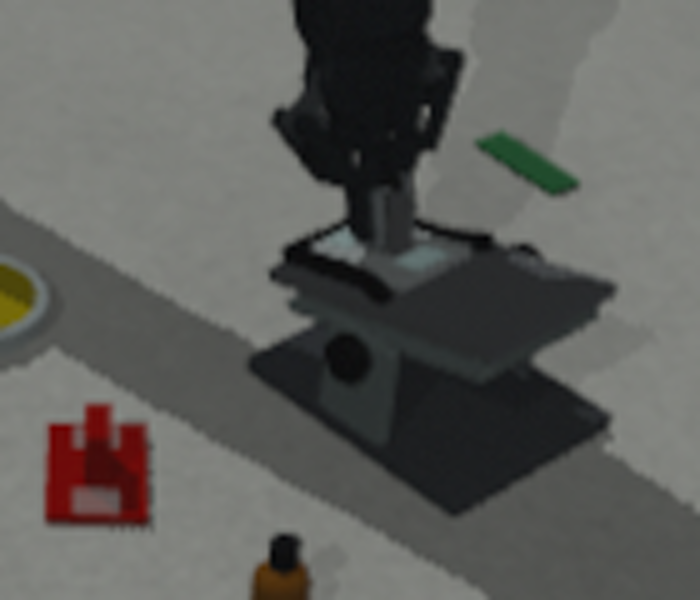

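```bash
python3 - <<'E'
from h import *
p,q=tg(-.0013,.0005,-.0004,.016); arm.line_to(p,velocity=.02,ori=q); arm.pause(.3)
f,m=avg(15); print(where(),f,m,arm.read_time(),arm.read_opening())
C,im2=shot('scene','fin_s'); C,im=shot('wrist','fin')
a=cv2.imread('pics/scene0.png'); 
def z(i): return cv2.resize(i[150:230,340:435],None,fx=4,fy=7,interpolation=cv2.INTER_CUBIC)
cv2.imwrite('pics/cmp.png',np.hstack([z(a),z(im2)]))
K,R,t=C=cam('scene')
for X in [(.125,.05,0),(.125,0,0),(.125,-.05,0)]:
    u,v=proj(C,o0+R0@X)[0]; u2,v2=proj(C,o0+R0@(np.array(X)-[0,0,.001]))[0]; print((u,v),(u2-u,v2-v))
for u in (400,404,408,412,416):
    print(u,[a[r,u].mean().round() for r in range(172,205)],'\n   ',[im2[r,u].mean().round() for r in range(172,205)])
E
```

```text
[-0.71  0.48 -0.3 ] [3.08 0.05 4.34] [-0.027 -0.264 -0.03 ] 24.4 0.15616273055257462
(np.float64(422.6465723581776), np.float64(175.82849162758373)) (np.float64(0.006319328565894011), np.float64(0.33180362305728295))
(np.float64(410.33287411969286), np.float64(182.49472502554318)) (np.float64(0.01135598266245097), np.float64(0.3363003608104975))
(np.float64(397.4765976623739), np.float64(189.45469252136235)) (np.float64(0.016835161773883556), np.float64(0.3408756858292179))
400 [np.float64(65.0), np.float64(65.0), np.float64(65.0), np.float64(66.0), np.float64(66.0), np.float64(67.0), np.float64(66.0), np.float64(66.0), np.float64(66.0), np.float64(66.0), np.float64(66.0), np.float64(66.0), np.float64(66.0), np.float64(66.0), np.float64(65.0), np.float64(57.0), np.float64(47.0), np.float64(42.0), np.float64(41.0), np.float64(45.0), np.float64(49.0), np.float64(48.0), np.float64(38.0), np.float64(25.0), np.float64(25.0), np.float64(25.0), np.float64(25.0), np.float64(24.0), np.float64(27.0), np.float64(28.0), np.float64(30.0), np.float64(30.0), np.float64(30.0)] 
    [np.float64(42.0)
[... 4706 characters left out ...]
loat64(34.0), np.float64(37.0), np.float64(43.0), np.float64(38.0), np.float64(30.0)] 
    [np.float64(127.0), np.float64(123.0), np.float64(99.0), np.float64(61.0), np.float64(42.0), np.float64(42.0), np.float64(43.0), np.float64(42.0), np.float64(43.0), np.float64(43.0), np.float64(43.0), np.float64(46.0), np.float64(52.0), np.float64(73.0), np.float64(103.0), np.float64(117.0), np.float64(116.0), np.float64(116.0), np.float64(115.0), np.float64(116.0), np.float64(115.0), np.float64(115.0), np.float64(118.0), np.float64(120.0), np.float64(125.0), np.float64(129.0), np.float64(115.0), np.float64(75.0), np.float64(34.0), np.float64(33.0), np.float64(40.0), np.float64(37.0), np.float64(31.0)]
```

View pics/cmp.png

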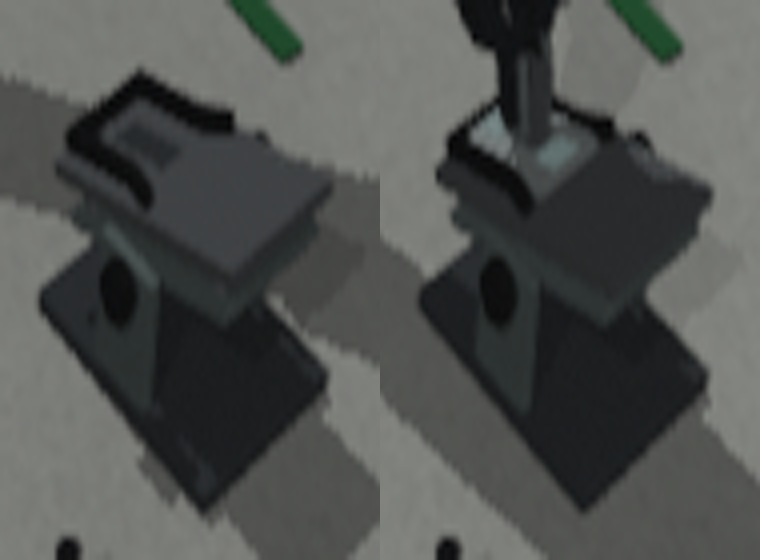

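View pics/fin.png

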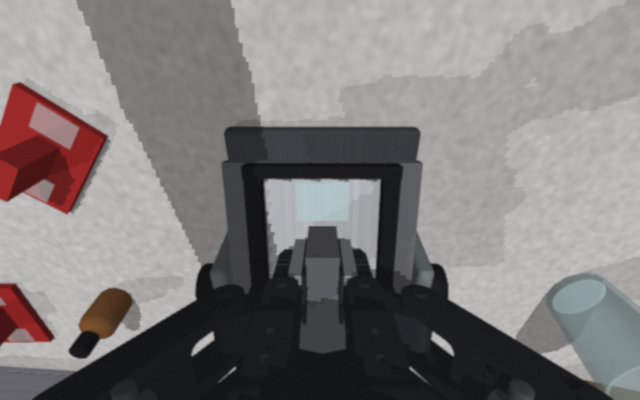

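```bash
python3 - <<'E'
import cv2,numpy as np
a=cv2.imread('pics/scene0.png').mean(2);b=cv2.imread('pics/fin_s.png').mean(2)
def cross(col,r0,r1):
    s=col[r0:r1]; hi=s[:3].mean(); lo=s.min(); h=(hi+lo)/2
    i=np.argmax(s<h); return r0+i-1+(s[i-1]-h)/(s[i-1]-s[i])
for u in range(357,376,2):
    v=170-(u-357)*0.5
    print(u,round(cross(a[:,u],int(v)-9,int(v)+5),2),round(cross(b[:,u],int(v)-9,int(v)+5),2))
E
python3 - <<'E'
import cv2,numpy as np
a=cv2.imread('pics/scene0.png').mean(2);b=cv2.imread('pics/fin_s.png').mean(2)
for u in (366,370,374,378,382): print(u,a[168:196,u].astype(int).tolist(),'\n   ',b[168:196,u].astype(int).tolist())
E
```

```text
357 167.04 168.6
359 165.85 167.61
361 165.18 166.69
363 164.69 165.7
365 163.68 164.66
367 163.27 155.7
369 162.24 163.96
371 161.24 156.92
373 160.26 156.33
375 159.6 154.33
366 [55, 61, 45, 17, 15, 14, 34, 57, 65, 55, 40, 40, 45, 50, 66, 66, 51, 46, 46, 35, 16, 13, 13, 14, 13, 13, 20, 35] 
    [120, 116, 110, 76, 17, 15, 12, 23, 38, 42, 41, 41, 41, 46, 51, 52, 49, 48, 46, 35, 18, 14, 13, 14, 13, 14, 21, 36]
370 [59, 47, 53, 52, 27, 15, 14, 16, 49, 66, 58, 45, 40, 41, 45, 64, 77, 75, 55, 21, 16, 16, 15, 15, 13, 12, 13, 15] 
    [112, 115, 119, 119, 91, 25, 13, 14, 16, 32, 42, 42, 40, 41, 41, 48, 53, 53, 42, 19, 15, 16, 16, 16, 14, 15, 15, 13]
374 [44, 43, 42, 50, 57, 45, 22, 17, 15, 12, 26, 47, 50, 40, 40, 43, 48, 50, 65, 77, 72, 56, 42, 35, 32, 36, 43, 46] 
    [43, 49, 61, 73, 72, 67, 48, 17, 13, 15, 13, 19, 33, 41, 42, 42, 47, 48, 49, 54, 53, 51, 43, 36, 34, 37, 44, 47]
378 [60, 48, 43, 42, 44, 55, 64, 65, 57, 47, 44, 55, 65, 58, 44, 38, 40, 44, 47, 49, 55, 68, 69, 54, 46, 45, 45, 43] 
    [41, 41, 44, 62, 75, 74, 72, 73, 72, 59, 37, 30, 37, 42, 42, 41, 41, 44, 49, 50, 49, 50, 56, 53, 48, 47, 46, 45]
382 [65, 63, 52, 43, 44, 56, 66, 65, 65, 65, 66, 65, 65, 65, 63, 53, 40, 41, 44, 47, 48, 48, 47, 38, 25, 26, 24, 26] 
    [51, 59, 90, 106, 106, 97, 79, 74, 72, 59, 41, 42, 42, 42, 42, 42, 41, 41, 41, 46, 50, 50, 49, 40, 28, 26, 27, 25]
```

```bash
python3 - <<'E'
from h import *
f,m=avg(10); print(where(),f,m,np.abs(arm.read_dq()).max(),arm.read_opening(),arm.read_time())
ticket.finish_job()
E
```

```text
[-0.72  0.51 -0.31] [ 3.39 -0.1   4.48] [-0.031 -0.275 -0.01 ] 0.0019304621808606138 0.15542051888875283 24.6667
the job is handed in; nothing more can be done
```

I handed in the job at 24.7 s with the carrier home against the end stop, still gripped and pressed. No verdict was reported.

I picked up the carrier by its grip block and laid it flat on the open upper face. I then slid it down the channel until the stop halted it.

**Last checks**
- **Position:** the carrier's centre, worked out from the arm's pose, was 0.7 mm past its nominal place along the slope and 0.5 mm off across it. The wrist image showed it square and centred between the rails.
- **Press:** the push onto the plate was about 4.5 N. That means about 3 mm of sink by the spring figures. Comparing scene images before and after gave 3.5–4.2 mm.
- **Stop and grip:** the force against the stop was about 3 N. The arm was still and the fingers were still closed on the block (opening 0.155).
- **Stage and bystanders:** the stage's cradle had not visibly moved in the before and after scene images. I saw no bystander moved in the pictures, but I did not measure their positions.

**Where checks disagreed:** the tilt from the image fit (0.235 rad) was about 0.02 rad less than the contact moments suggested on the open face. The rise in force during the slide suggested about 0.01 rad less, so I finished with a tilt of 0.25 rad, in between. I checked that the carrier lies flush only through the forces and images, which fit within the 0.05 rad limit; I did not measure it directly.

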